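Snap a sanding bobbin onto a ball-lock spindle

TASK

Fit the slim sanding bobbin on the upright spindle of the shoe-sole finisher: slide it down past the sprung balls until it clicks and sits fully home on the steel flange (how high the spindle stands is not known exactly, so feel for it), then let go of it and move clear. Lower it in the hand, do not let it drop down the spindle, push firmly but never hard, because the spindle's bearing is delicate, and leave the other things on the bench where they are.

Things in the scene. Friction and masses are not known exactly. Their poses are not given: they have to be found in the camera images.
- bobbin: the slim sanding bobbin to fit: rust-brown drum 42 mm across, 60 mm tall, 0.10 to 0.20 kg, standing upright on the bench. Origin: centre of its underside; z up along its axis. A hole runs through it: the lowest 20 mm is the hub, with a 20 mm bore; above the hub the hole is 30 mm wide.
- bobbin_hub (a point): point on the slim bobbin's axis 20 mm above its underside, level with the hub's upper edge. Once the bobbin is home the two balls stand out over this edge and hold it down.
- finisher: the finisher's fixed grey cast housing, 160 x 160 x 50 mm. Origin: centre of its underside, on the bench, on the spindle's axis; z up. The spindle's height has been left anywhere in a 40 mm range and is not measured: the upper face of its flange, a steel disc 40 mm across where the bobbin must sit, is 62 to 102 mm above this origin, to be found by feel.
- spindle_foot (a point): point on the spindle's axis in the housing's top face, 50 mm above the bench. On the flange stands an 18 mm rod, straight for 42 mm, then a 12 mm tip tapering to 8 mm (its end 54 mm above the flange, 116 to 156 mm above the bench). 23 mm above the flange two sprung balls stand 3 mm out of opposite sides of the rod; the bobbin's weight does not push them in.
- spindle_clear (a point): point on the spindle's axis 156 mm above the bench, the highest its tip can end. Feel: the bobbin's underside meets the balls 27 mm above the flange (5 to 12 N of push), then slides easily; in the last 3 mm the balls snap out over the hub and draw it down with up to 10 N on to the flange, whose rubber cushion gives 1 mm per 9 N. Over 32 N on the spindle, or dropping at 0.25 m/s, harms it.
- wide_bobbin: a wider bobbin of the same make, 64 mm across and 42 mm tall, upright; not to be used. Origin: centre of its underside.
- polish_tin: round closed tin of shoe polish, 74 mm across and 28 mm tall. Origin: centre of its underside.
- shoe_brush: wooden shoe brush lying bristles down, 60 x 160 x 46 mm, long along its y. Origin: centre of its underside.
Things that resemble listed ones, but are neither listed nor needed, are in the scene too. What is shaped like the bobbin but blue or turquoise is not meant.

How it is judged:
By the outcome, as a careful person would: the job done as asked, in the order asked, and still so for the second after the job is handed in, with the robot touching nothing.
It also fails if it takes over 64 s, if anything falls off the work surface, if the arm or the gripper's body presses on something with over 40 N, if the wrist force passes 120 N, or if a joint passes its speed limit or range.

ROBOT

A 6-joint arm with a two-finger parallel gripper is mounted at the origin on the work surface. World frame = base frame: x ahead of the robot, y to its left, z up, the work surface at z = 0. Lengths are in m, angles in rad, forces in N, time in s.
With the tool pointing down it reaches from about 0.375 to 0.975 m from the base axis. Payload 3.8 kg.
Tool frame: the origin (TCP) lies between the finger pads; the fingertips stand 8 mm ahead of it and the grasp point (between the pads) lies 11 mm behind it; z points along the fingers, y is the line along which they close (so a half turn about z gives the same grasp; the last joint's range is limited). The gripper opens to 85 mm and grips with 20 to 120 N. Pads are 22 mm wide; open, the fingers measure 114 mm over their backs; the gripper's body (76 mm by 85 mm) begins 54 mm behind the grasp point. The pads swing forward as they close: fully open they stand 13 mm farther back than shut.
Start: joints at [-1.351, 0.264, 1.604, -0, 1.274, -0.037], TCP at [0.171, -0.653, 0.239] pointing down, gripper open.
Joint ranges: [-2.63, 2.63], [-0.94, 2.18], [0.31, 2.57], [-1.31, 4.45], [0, 2.66], [-2.55, 2.55]. Speed limits (rad/s): [2.57, 2.57, 3.14, 3.14, 3.14, 3.14].

INTERFACE

Orientations are given as a 3x3 rotation matrix whose columns are the frame's x, y, z axes.
In Python, from workcell import env gives the robot as it stands.
- The arm moves only by the tool jog_arm, never from a script. Its argument "targets" is a list of rows, each an object of numbers: "dx", "dy", "dz": the shift along the world's x, y, z scaled (see below); "rx", "ry", "rz": the turn, a rotation vector about the world's x, y, z scaled (see below); "fingers": the closure, from 0 (fully open) to 1 (shut). A call has exactly 5 rows; each row is the pose to reach, as a shift and turn from the pose commanded when the call began; what a row does not reach only later rows make up. The controller multiplies each number of a shift by 500 mm and each number of a turn by 0.5 rad. A row lasts 1/10 s, in which the tool goes at most 50 mm and 8.59 degrees, less where a joint would pass 70% of its speed; a pose out of reach is approached as far as the arm can. A call with a number of a shift or a turn outside -1 to 1 is refused whole. A call with a gripper value outside its range is refused whole. The fingers move at their own pace and stop on an object; "grip_force" is the grip in N (left out, the last holds). Time passes only in rows, so rows that repeat a pose let the fingers close, or fill a call up. It gives the time, the measured TCP pose, the force, the opening and the grip force at its end, in the units of the state.
- env.get_state(): the state, without advancing time (a new reading comes with each control period).
- env.capture(name): name is "side" or "top" or "wrist"; returns (picture, depth): 480x640x3 uint8, blue, green, red; 480x640 float32, m along the optical axis (not along the pixel's ray), 0 where there is no reading.
- env.calibration(name): a dict with "fovy" (degrees; the focal length in pixels is half the picture's height over the tangent of half this angle, whatever the lens; pixels are square), "cx", "cy" (the principal point, pixels), "pose" (4x4, takes a point from camera to world coordinates). Camera axes: x right, y down, z forward; pixel columns grow to the right and rows downward; lengths in m; the calibration is good to about 2 mm. A picture is of the moment at which its call begins: read the wrist's pose just before it. calibration takes no time and is no camera call; for the wrist camera it gives the pose at the moment of the call.
- env.hand_in(): hands the job in; it is judged then, once.
The state is a dict: "clock": time; "joint_positions": joint angles; "qvel": joint speeds; "joint_efforts": joint torques, N m; "position": TCP position; "tool_rot": TCP orientation; "ft_force": force on the tool from outside, world axes, zero at the start; "ft_torque": the same for the moment, N m; "gripper_width": opening from 0.0 (shut) to 1.0 (fully open); "gripper_force": force on a finger pad.
Only numpy, scipy, OpenCV 4.12 (cv2) and the standard library are available. Lean on these libraries where they do the work, as an engineer would, in place of code of your own. Each camera call takes 0.05 s, during which the arm holds its last target. There are 200 camera calls.

## Working session

There is one attempt and no reset: what is moved stays moved. The work goes in short steps, Python scripts to look and compute and a tool call to move; the robot and the scene stay as the last step left them, time stands still between calls to the robot, and variables do not carry over. Pictures are saved under pics/ and viewed, at most 10 in all, crops included, and the job is handed in when it is done.

Besides the shell and the picture viewer there is one more tool, called after "Call:" as name(argument=value, ...), one argument or row to a line, values as JSON. jog_arm: Moves the arm, as the interface text tells. Shifts and turns lie within -1 to 1; 1 stands for 500 mm of shift or 0.5 rad of turn. Its arguments: {"type":"object","properties":{"targets":{"type":"array","items":{"type":"object","properties":{"dx":{"type":"number","minimum":-1,"maximum":1},"dy":{"type":"number","minimum":-1,"maximum":1},"dz":{"type":"number","minimum":-1,"maximum":1},"rx":{"type":"number","minimum":-1,"maximum":1},"ry":{"type":"number","minimum":-1,"maximum":1},"rz":{"type":"number","minimum":-1,"maximum":1},"fingers":{"type":"number"}}}},"grip_force":{"type":"number"}},"required":["targets"]}

```bash
ls; mkdir -p pics; cat > h.py <<'E'
import numpy as np, cv2
from workcell import env
def K(n):
    c=env.calibration(n); f=240/np.tan(np.radians(c["fovy"])/2); return f,c["cx"],c["cy"],np.array(c["pose"])
def ray(c,u,v):
    f,cx,cy,P=c; d=P[:3,:3]@np.array([(u-cx)/f,(v-cy)/f,1.]); return P[:3,3],d
def onz(c,u,v,z):
    o,d=ray(c,u,v); return o+d*(z-o[2])/d[2]
def proj(c,p):
    f,cx,cy,P=c; q=P[:3,:3].T@(np.asarray(p)-P[:3,3]); return f*q[0]/q[2]+cx, f*q[1]/q[2]+cy
def world(c,D):
    f,cx,cy,P=c; v,u=np.mgrid[:480,:640]; X=np.stack([(u-cx)/f*D,(v-cy)/f*D,D],-1); return X@P[:3,:3].T+P[:3,3]
E
python3 - <<'E'
from h import *
for n in("top","side"):
    c=K(n); I,D=env.capture(n); cv2.imwrite(f"pics/{n}.png",I); np.savez(f"{n}.npz",I=I,D=D); print(n,c[0],c[1:3],c[3].round(3).tolist())
s=env.get_state();print(s["clock"],s["position"],s["ft_force"],s["gripper_width"])
E
```

```text
pics
top 496.13949995158305 (309.1719373814789, 235.50234695214036) [[0.012, -0.988, 0.151, 0.412], [-0.999, -0.017, -0.029, 0.084], [0.031, -0.151, -0.988, 0.951], [0.0, 0.0, 0.0, 1.0]]
side 446.2000383346646 (322.09757712421776, 238.62415107985976) [[-1.0, -0.006, 0.027, 0.509], [-0.023, 0.723, -0.69, 0.656], [-0.016, -0.691, -0.723, 0.714], [0.0, 0.0, 0.0, 1.0]]
0.1 [ 0.17129088 -0.65223155  0.23808427] [ 0.08975628  0.26368551 -0.65644324] 0.9993762167836722
```

View pics/top.png

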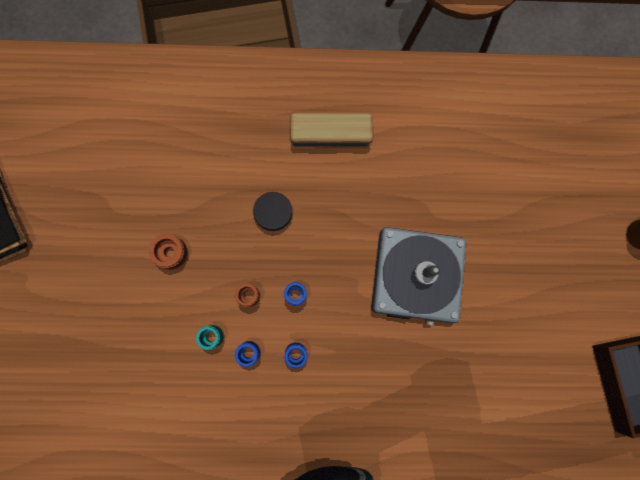

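View pics/side.png

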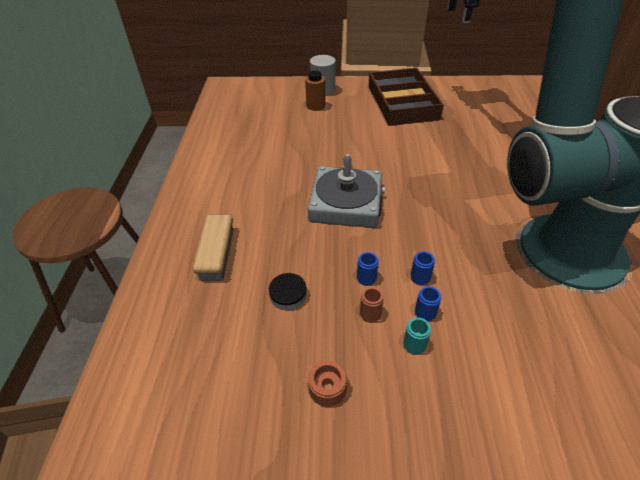

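The top view shows the rust slim bobbin at (248,295), the wide rust bobbin at (168,252), blue ones at (295,293), (247,354) and (296,355), a turquoise one at (208,337), the tin at (272,211), the brush at (331,128), and the finisher with its spindle at about (427,272). In the side view the slim rust bobbin is at (371,305) and the spindle tip at (347,157).

Candidates are rust (248,295), wide rust (168,252), blue ×3 and turquoise. Only (248,295) is both rust and slim. I'll measure it and confirm in a crop.

```bash
python3 - <<'E'
from h import *
def tri(ca,a,cb,b):
    o1,d1=ray(ca,*a);o2,d2=ray(cb,*b);A=np.stack([d1,-d2],1);s=np.linalg.lstsq(A,o2-o1,rcond=None)[0]
    p,q=o1+s[0]*d1,o2+s[1]*d2; return ((p+q)/2).round(4),np.linalg.norm(p-q).round(4)
C={}
out=[]
for n,(u,v) in (("top",(248,295)),("side",(371,303))):
    z=np.load(n+".npz");I,D=z["I"],z["D"];c=K(n);W=world(c,D);C[n]=c
    for nm,(a,b),zr in (("bob",(u,v),(.052,.068)),("tip",(428,271) if n=="top" else (347,165),(.11,.16)),("flange",(427,272) if n=="top" else (347,178),(.058,.108)),("house",(425,275) if n=="top" else (347,195),(.044,.056))):
        r=22 if nm!="house" else 70
        m=np.zeros((480,640),bool);m[b-r:b+r,a-r:a+r]=1
        m&=(W[...,2]>zr[0])&(W[...,2]<zr[1])&(D>0)
        if m.sum()<5: print(n,nm,"few",m.sum());continue
        P=W[m];vv,uu=np.nonzero(m)
        (ex,ey),er=cv2.minEnclosingCircle(P[:,:2].astype(np.float32))
        print(n,nm,m.sum(),"circ",round(ex,4),round(ey,4),round(er,4),"zmed/max",np.median(P[:,2]).round(4),P[:,2].max().round(4))
        if nm=="house": print(cv2.minAreaRect(P[:,:2].astype(np.float32)))
    cr=I[v-40:v+40,u-40:u+40];out.append(cv2.resize(cr,(400,400),interpolation=cv2.INTER_CUBIC))
cv2.imwrite("pics/crop.png",np.hstack(out))
print(tri(C["top"],(248,295),C["side"],(371.5,295)))
E
```

```text
top bob 216 circ 0.4402 0.168 0.0209 zmed/max 0.0587 0.0647
top tip 125 circ 0.4826 -0.1485 0.011 zmed/max 0.1305 0.143
top flange 308 circ 0.4829 -0.1497 0.0204 zmed/max 0.0852 0.1076
top house 6189 circ 0.4836 -0.1503 0.1057 zmed/max 0.0492 0.055
((0.4823971390724182, -0.14870309829711914), (0.15669743716716766, 0.15633490681648254), 82.94224548339844)
side bob 219 circ 0.4401 0.1698 0.0216 zmed/max 0.057 0.0613
side tip 95 circ 0.4823 -0.1458 0.0097 zmed/max 0.1248 0.1388
side flange 272 circ 0.4822 -0.1475 0.021 zmed/max 0.083 0.1077
side house 2283 circ 0.4467 -0.0682 0.1852 zmed/max 0.0481 0.056
((0.4670891761779785, -0.0647338330745697), (0.18194063007831573, 0.34586918354034424), 10.176125526428223)
(array([0.4402, 0.1656, 0.0523]), np.float64(0.0012))
```

View pics/crop.png

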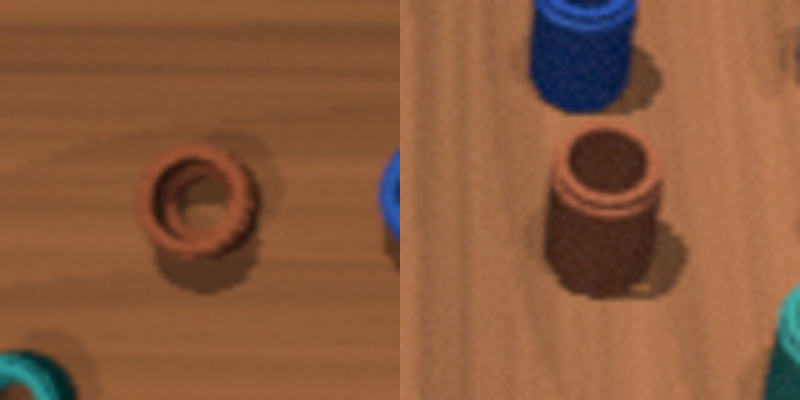

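The crop shows the slim rust bobbin with its open 30 mm hole, top rim at 58 mm by depth, which matches the description. The spindle is near (0.4825, -0.148) with its tip near z = 0.14.

```bash
python3 - <<'E'
from h import *
s=env.get_state();R=np.array(s["tool_rot"]);c=K("wrist");print(R.round(3).tolist());T=np.eye(4);T[:3,:3]=R;T[:3,3]=s["position"]
print(c[:3],(np.linalg.inv(T)@c[3]).round(4).tolist(), c[3].round(3).tolist())
E
```

```text
[[0.967, 0.254, -0.0], [0.254, -0.967, 0.002], [0.0, -0.002, -1.0]]
(np.float64(331.5162159496748), 317.42947895560945, 238.726216990281) [[-0.0003, -0.9522, -0.3053, 0.0784], [1.0, 0.0002, -0.0018, 0.0004], [0.0018, -0.3053, 0.9522, -0.1343], [0.0, 0.0, 0.0, 1.0]] [[0.254, -0.921, -0.296, 0.247], [-0.967, -0.243, -0.074, -0.633], [-0.004, 0.305, -0.952, 0.372], [0.0, 0.0, 0.0, 1.0]]
```

Call:
jog_arm(
  targets=[
    {"dx": 0.08, "dy": 0.08, "dz": 0.04},
    {"dx": 0.14, "dy": 0.16, "dz": 0.08},
    {"dx": 0.2, "dy": 0.24, "dz": 0.12},
    {"dx": 0.26, "dy": 0.32, "dz": 0.12},
    {"dx": 0.3, "dy": 0.4, "dz": 0.12},
  ],
)

```text
$.targets[0]: bad value
```

Call:
jog_arm(
  targets=[
    {"dx": 0.04, "dy": 0.08, "dz": 0.03, "rx": 0, "ry": 0, "rz": 0, "fingers": 0.0},
    {"dx": 0.08, "dy": 0.16, "dz": 0.06, "rx": 0, "ry": 0, "rz": 0, "fingers": 0.0},
    {"dx": 0.13, "dy": 0.24, "dz": 0.08, "rx": 0, "ry": 0, "rz": 0, "fingers": 0.0},
    {"dx": 0.18, "dy": 0.32, "dz": 0.1, "rx": 0, "ry": 0, "rz": 0, "fingers": 0.0},
    {"dx": 0.23, "dy": 0.39, "dz": 0.12, "rx": 0, "ry": 0, "rz": 0, "fingers": 0.0},
  ],
)

```text
clock: 0.6
position: [0.2868, -0.4557, 0.2992]
tool_rot: [[0.967, 0.254, -0.0], [0.254, -0.967, 0.001], [0.0, -0.001, -1.0]]
ft_force: [0.7, 0.3, -0.1]
gripper_width: 0.997
gripper_force: 0.0
```

Call:
jog_arm(
  targets=[
    {"dx": 0.05, "dy": 0.08, "dz": 0, "rx": 0, "ry": 0, "rz": 0, "fingers": 0.0},
    {"dx": 0.1, "dy": 0.16, "dz": 0, "rx": 0, "ry": 0, "rz": 0, "fingers": 0.0},
    {"dx": 0.15, "dy": 0.24, "dz": 0, "rx": 0, "ry": 0, "rz": 0, "fingers": 0.0},
    {"dx": 0.2, "dy": 0.32, "dz": 0, "rx": 0, "ry": 0, "rz": 0, "fingers": 0.0},
    {"dx": 0.25, "dy": 0.4, "dz": 0, "rx": 0, "ry": 0, "rz": 0, "fingers": 0.0},
  ],
)

```text
clock: 1.1
position: [0.4118, -0.256, 0.299]
tool_rot: [[0.967, 0.254, -0.0], [0.254, -0.967, 0.0], [-0.0, -0.0, -1.0]]
ft_force: [1.9, -0.5, -0.3]
gripper_width: 0.997
gripper_force: 0.0
```

Call:
jog_arm(
  targets=[
    {"dx": 0.05, "dy": 0.08, "dz": 0, "rx": 0, "ry": 0, "rz": 0, "fingers": 0.0},
    {"dx": 0.1, "dy": 0.16, "dz": 0, "rx": 0, "ry": 0, "rz": 0, "fingers": 0.0},
    {"dx": 0.14, "dy": 0.22, "dz": 0, "rx": 0, "ry": 0, "rz": 0, "fingers": 0.0},
    {"dx": 0.14, "dy": 0.22, "dz": 0, "rx": 0, "ry": 0, "rz": 0, "fingers": 0.0},
    {"dx": 0.14, "dy": 0.22, "dz": 0, "rx": 0, "ry": 0, "rz": 0, "fingers": 0.0},
  ],
)

```text
clock: 1.6
position: [0.4813, -0.1471, 0.2987]
tool_rot: [[0.967, 0.256, -0.001], [0.256, -0.967, -0.0], [-0.001, -0.0, -1.0]]
ft_force: [-0.1, 0.0, 0.1]
gripper_width: 1.0
gripper_force: 0.0
```

```bash
python3 - <<'E'
from h import *
s=env.get_state();c=K("wrist");I,D=env.capture("wrist");np.savez("w1.npz",I=I,D=D,P=c[3],p=s["position"]);cv2.imwrite("pics/w1.png",I)
W=world(c,D);print(s["position"],proj(c,[.4825,-.148,.14]),proj(c,[.4825,-.148,.085]))
X=W[...,:2]-[.4825,-.148]
for a,b in((.06,.08),(.08,.09),(.09,.12),(.12,.135),(.135,.16)):
    m=(W[...,2]>a)&(W[...,2]<b)&(np.hypot(*np.moveaxis(X,-1,0))<.04)&(D>0)
    if m.sum()>3:
        P=W[m];print(a,b,m.sum(),cv2.minEnclosingCircle(P[:,:2].astype(np.float32)),np.median(P,0).round(4),P[:,2].max())
E
```

```text
[ 0.48132971 -0.1471473   0.29873059] (np.float64(318.8368624156396), np.float64(221.27475987493074)) (np.float64(318.7319100078254), np.float64(208.1007783540682))
0.06 0.08 41 ((0.4903487265110016, -0.14735376834869385), 0.018579987809062004) [ 0.4999 -0.1431  0.0762] 0.07808632913388625
0.08 0.09 693 ((0.4830760061740875, -0.14912378787994385), 0.0202139001339674) [ 0.489  -0.1452  0.085 ] 0.08957180872714154
0.09 0.12 106 ((0.4853924810886383, -0.1483590006828308), 0.009192470461130142) [ 0.4908 -0.1462  0.1109] 0.1198547394461153
0.12 0.135 177 ((0.4831852912902832, -0.14898832142353058), 0.009010635316371918) [ 0.4873 -0.1477  0.1299] 0.1346227232087397
0.135 0.16 110 ((0.4832609295845032, -0.14893096685409546), 0.005844481289386749) [ 0.4835 -0.1489  0.1383] 0.1406429922714948
```

View pics/w1.png

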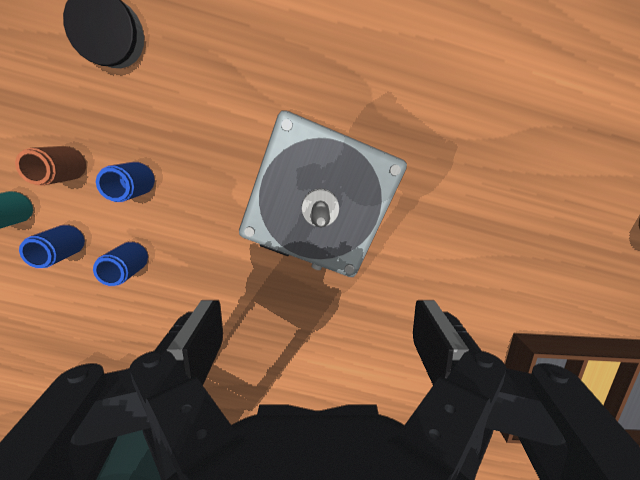

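The wrist view shows the spindle tip at (320,213) inside the flange disc around (320,209), giving an axis of (0.483, -0.149) and a flange height near 0.085. Next I look over the bobbin from the same relative pose.

Call:
jog_arm(
  targets=[
    {"dx": -0.01, "dy": 0.08, "dz": 0, "rx": 0, "ry": 0, "rz": 0, "fingers": 0.15},
    {"dx": -0.02, "dy": 0.17, "dz": 0, "rx": 0, "ry": 0, "rz": 0, "fingers": 0.2},
    {"dx": -0.04, "dy": 0.26, "dz": -0.02, "rx": 0, "ry": 0, "rz": 0, "fingers": 0.25},
    {"dx": -0.06, "dy": 0.34, "dz": -0.04, "rx": 0, "ry": 0, "rz": 0, "fingers": 0.25},
    {"dx": -0.07, "dy": 0.42, "dz": -0.06, "rx": 0, "ry": 0, "rz": 0, "fingers": 0.25},
  ],
)

```text
clock: 2.15
position: [0.4455, 0.0619, 0.269]
tool_rot: [[0.968, 0.251, 0.0], [0.251, -0.968, -0.0], [0.0, 0.0, -1.0]]
ft_force: [0.5, -0.4, -0.4]
gripper_width: 0.751
gripper_force: 0.0
```

Call:
jog_arm(
  targets=[
    {"dx": 0, "dy": 0.08, "dz": -0.04, "rx": 0, "ry": 0, "rz": 0, "fingers": 0.25},
    {"dx": -0.006, "dy": 0.16, "dz": -0.08, "rx": 0, "ry": 0, "rz": 0, "fingers": 0.25},
    {"dx": -0.012, "dy": 0.21, "dz": -0.1, "rx": 0, "ry": 0, "rz": 0, "fingers": 0.25},
    {"dx": -0.012, "dy": 0.21, "dz": -0.1, "rx": 0, "ry": 0, "rz": 0, "fingers": 0.25},
    {"dx": -0.012, "dy": 0.21, "dz": -0.1, "rx": 0, "ry": 0, "rz": 0, "fingers": 0.25},
  ],
)

```text
clock: 2.65
position: [0.4404, 0.1661, 0.219]
tool_rot: [[0.967, 0.254, -0.001], [0.254, -0.967, -0.001], [-0.001, 0.001, -1.0]]
ft_force: [-0.3, 0.0, -0.4]
gripper_width: 0.75
gripper_force: 0.0
```

```bash
python3 - <<'E'
from h import *
s=env.get_state();c=K("wrist");I,D=env.capture("wrist");np.savez("w2.npz",I=I,D=D,P=c[3],p=s["position"]);cv2.imwrite("pics/w2.png",I)
W=world(c,D);print(s["clock"],s["position"],s["gripper_width"],proj(c,[.440,.168,.06]))
X=W[...,:2]-[.440,.168]
m=(W[...,2]>.055)&(W[...,2]<.065)&(np.hypot(*np.moveaxis(X,-1,0))<.03)&(D>0)
P=W[m];print(m.sum(),cv2.minEnclosingCircle(P[:,:2].astype(np.float32)),np.median(P,0).round(4),P[:,2].max())
print(cv2.fitEllipse(cv2.convexHull(P[:,:2].astype(np.float32))))
E
```

```text
2.65 [0.44039771 0.16605414 0.21901296] 0.7496374173391273 (np.float64(315.25758447373664), np.float64(222.08517279098805))
672 ((0.44087907671928406, 0.1688918024301529), 0.02086351253092289) [0.443  0.1691 0.0592] 0.061852110126003224
((0.44104239344596863, 0.16870053112506866), (0.04002954438328743, 0.04116564989089966), 161.96644592285156)
```

View pics/w2.png

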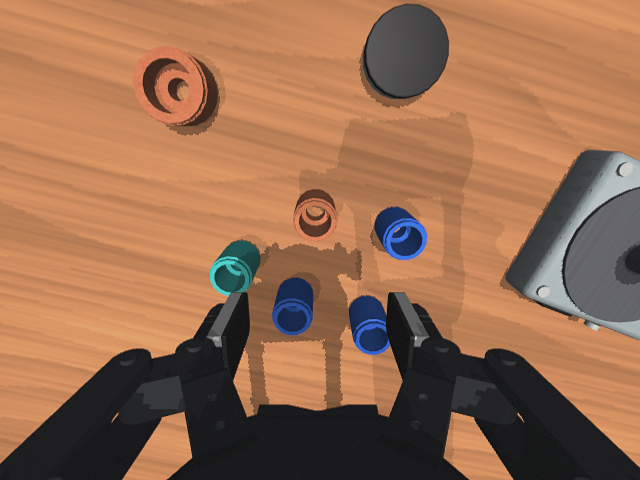

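The rust bobbin sits between the fingers at (316,214), with its rim centre at (0.441, 0.1688, 0.059). Its neighbours are clear of the finger paths, so I descend to TCP z = 0.030 and grip.

Call:
jog_arm(
  targets=[
    {"dx": 0.002, "dy": 0.006, "dz": -0.08, "rx": 0, "ry": 0, "rz": 0, "fingers": 0.25},
    {"dx": 0.002, "dy": 0.006, "dz": -0.16, "rx": 0, "ry": 0, "rz": 0, "fingers": 0.25},
    {"dx": 0.002, "dy": 0.006, "dz": -0.24, "rx": 0, "ry": 0, "rz": 0, "fingers": 0.25},
    {"dx": 0.002, "dy": 0.006, "dz": -0.31, "rx": 0, "ry": 0, "rz": 0, "fingers": 0.25},
    {"dx": 0.002, "dy": 0.006, "dz": -0.378, "rx": 0, "ry": 0, "rz": 0, "fingers": 0.25},
  ],
)

```text
clock: 3.2
position: [0.4426, 0.1684, 0.0298]
tool_rot: [[0.968, 0.251, 0.002], [0.251, -0.968, 0.0], [0.002, 0.0, -1.0]]
ft_force: [0.6, 0.6, 0.7]
gripper_width: 0.747
gripper_force: 0.0
```

Call:
jog_arm(
  grip_force=20,
  targets=[
    {"dx": 0, "dy": 0, "dz": 0, "rx": 0, "ry": 0, "rz": 0, "fingers": 0.3},
    {"dx": 0, "dy": 0, "dz": 0, "rx": 0, "ry": 0, "rz": 0, "fingers": 0.4},
    {"dx": 0, "dy": 0, "dz": 0, "rx": 0, "ry": 0, "rz": 0, "fingers": 0.6},
    {"dx": 0, "dy": 0, "dz": 0, "rx": 0, "ry": 0, "rz": 0, "fingers": 0.8},
    {"dx": 0, "dy": 0, "dz": 0, "rx": 0, "ry": 0, "rz": 0, "fingers": 1},
  ],
)

```text
clock: 3.7
position: [0.4435, 0.1705, 0.0325]
tool_rot: [[0.967, 0.254, 0.004], [0.254, -0.967, 0.001], [0.004, 0.0, -1.0]]
ft_force: [0.5, -2.2, 5.2]
gripper_width: 0.484
gripper_force: 20.9
```

Call:
jog_arm(
  grip_force=60,
  targets=[
    {"dx": 0, "dy": 0, "dz": 0, "rx": 0, "ry": 0, "rz": 0, "fingers": 1},
    {"dx": 0, "dy": 0, "dz": 0, "rx": 0, "ry": 0, "rz": 0, "fingers": 1},
    {"dx": 0, "dy": 0, "dz": 0, "rx": 0, "ry": 0, "rz": 0, "fingers": 1},
    {"dx": 0, "dy": 0, "dz": 0, "rx": 0, "ry": 0, "rz": 0, "fingers": 1},
    {"dx": 0, "dy": 0, "dz": 0, "rx": 0, "ry": 0, "rz": 0, "fingers": 1},
  ],
)

```text
clock: 4.2
position: [0.4435, 0.1705, 0.0327]
tool_rot: [[0.967, 0.255, 0.004], [0.255, -0.967, 0.001], [0.004, 0.001, -1.0]]
ft_force: [-0.4, -1.8, 8.3]
gripper_width: 0.478
gripper_force: 59.6
```

Call:
jog_arm(
  targets=[
    {"dx": 0, "dy": 0, "dz": 0.04, "rx": 0, "ry": 0, "rz": 0, "fingers": 1},
    {"dx": 0, "dy": 0, "dz": 0.12, "rx": 0, "ry": 0, "rz": 0, "fingers": 1},
    {"dx": 0, "dy": 0, "dz": 0.2, "rx": 0, "ry": 0, "rz": 0, "fingers": 1},
    {"dx": 0, "dy": 0, "dz": 0.28, "rx": 0, "ry": 0, "rz": 0, "fingers": 1},
    {"dx": 0, "dy": 0, "dz": 0.36, "rx": 0, "ry": 0, "rz": 0, "fingers": 1},
  ],
)

```text
clock: 4.7
position: [0.441, 0.1702, 0.2124]
tool_rot: [[0.967, 0.254, 0.001], [0.254, -0.967, 0.0], [0.001, -0.0, -1.0]]
ft_force: [1.2, 0.4, -1.7]
gripper_width: 0.477
gripper_force: 61.0
```

Call:
jog_arm(
  targets=[
    {"dx": 0, "dy": 0, "dz": 0.04, "rx": 0, "ry": 0, "rz": 0, "fingers": 1},
    {"dx": 0, "dy": -0.06, "dz": 0.1, "rx": 0, "ry": 0, "rz": 0, "fingers": 1},
    {"dx": 0, "dy": -0.12, "dz": 0.1, "rx": 0, "ry": 0, "rz": 0, "fingers": 1},
    {"dx": 0, "dy": -0.14, "dz": 0.1, "rx": 0, "ry": 0, "rz": 0, "fingers": 1},
    {"dx": 0, "dy": -0.14, "dz": 0.1, "rx": 0, "ry": 0, "rz": 0, "fingers": 1},
  ],
)

```text
clock: 5.2
position: [0.441, 0.0994, 0.2603]
tool_rot: [[0.968, 0.252, 0.0], [0.252, -0.968, 0.0], [0.0, -0.0, -1.0]]
ft_force: [-0.0, -0.1, -2.4]
gripper_width: 0.479
gripper_force: 61.3
```

```bash
python3 - <<'E'
from h import *
s=env.get_state();c=K("wrist");I,D=env.capture("wrist");np.savez("w3.npz",I=I,D=D,P=c[3],p=s["position"]);cv2.imwrite("pics/w3.png",I)
W=world(c,D);R=np.array(s["tool_rot"]);Q=(W-s["position"])@R
print(s["clock"],s["position"],s["gripper_width"],s["gripper_force"],s["ft_force"],s["ft_torque"],R.round(4).tolist())
hsv=cv2.cvtColor(I,cv2.COLOR_BGR2HSV);print(hsv[205:220:5,300:330:6].tolist() if 0 else "")
m=(np.hypot(Q[...,0],Q[...,1])<.03)&(D>0)&(Q[...,2]>-.06)&(Q[...,2]<.06)&(hsv[...,1]>70)
P=Q[m];print(m.sum(),np.histogram(P[:,2],12))
t=P[P[:,2]<P[:,2].min()+.006]
print(t[:,2].min(),np.median(t[:,2]),cv2.minEnclosingCircle(t[:,:2].astype(np.float32)))
for u in ("top","side"):
    cc=K(u);I2,D2=env.capture(u);np.savez(u+"3.npz",I=I2,D=D2);W2=(world(cc,D2)-s["position"])@R
    h2=cv2.cvtColor(I2,cv2.COLOR_BGR2HSV)
    m=(np.hypot(W2[...,0],W2[...,1])<.03)&(D2>0)&(np.abs(W2[...,2])<.05)&(h2[...,1]>70);print(u,m.sum(),proj(cc,s["position"]))
    if m.sum()>5:
        P=W2[m];print(np.percentile(P,[1,50,99],axis=0).round(4).tolist())
    a,b=map(int,proj(cc,s["position"]));cv2.imwrite(f"pics/{u}3.png",cv2.resize(I2[max(b-50,0):b+50,a-50:a+50],(400,400),interpolation=2))
a=cv2.resize(I[180:480,120:520],(533,400));cv2.imwrite("pics/c3.png",np.hstack([cv2.resize(a,(400,300)),cv2.resize(cv2.imread("pics/side3.png"),(300,300))]))
E
```

```text
5.2 [0.4410127  0.09935735 0.26034394] 0.47859455749660307 61.321500800549984 [-0.00480488 -0.14770767 -2.38384364] [0.01597633 0.00441874 0.00324002] [[0.9678, 0.2519, 0.0002], [0.2519, -0.9678, 0.0003], [0.0002, -0.0002, -1.0]]

11410 (array([2503, 2199, 1192, 1046,  925,  808,  708,  629,  683,  272,  246,
        199]), array([-0.03117284, -0.02617225, -0.02117165, -0.01617106, -0.01117047,
       -0.00616987, -0.00116928,  0.00383131,  0.00883191,  0.0138325 ,
        0.01883309,  0.02383369,  0.02883428]))
-0.031172841377166624 -0.02688324100891972 ((-0.005683045368641615, 0.0003128802636638284), 0.02225225605070591)
top 0 (np.float64(282.5750868506206), np.float64(289.7782682306606))
side 560 (np.float64(377.53847147656404), np.float64(182.98689423022847))
[[-0.0196, -0.0259, -0.0446], [0.0108, -0.0127, 0.0018], [0.0175, 0.0241, 0.0334]]
```

View pics/c3.png

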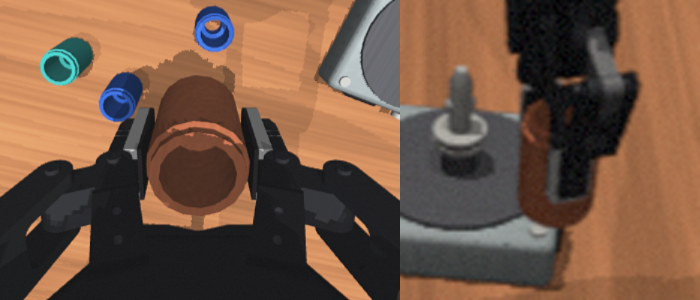

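```bash
python3 - <<'E'
from h import *
from scipy.optimize import least_squares
s=env.get_state();R=np.array(s["tool_rot"]);z=np.load("w3.npz");I,D=z["I"],z["D"];f,cx,cy,_=K("wrist");c=(f,cx,cy,z["P"])
Q=(world(c,D)-z["p"])@R
hsv=cv2.cvtColor(I,cv2.COLOR_BGR2HSV)
m=(np.hypot(Q[...,0]+.003,Q[...,1])<.026)&(D>0)&(Q[...,2]>-.035)&(Q[...,2]<.036)&(hsv[...,1]>70)
# outer far surface: z below rim, x>0
rr=np.hypot(Q[...,0]+.003,Q[...,1])
o=m&(Q[...,2]>-.018)&(Q[...,2]<.028)&(Q[...,0]>0)&(rr>.0185)
P=Q[o]
def res(q,P,r): return np.hypot(P[:,0]-q[0]-q[2]*P[:,2],P[:,1]-q[1]-q[3]*P[:,2])-r
for a in(.021,.0205):
    q=least_squares(lambda q:res(q,P,a),[-.003,0,0,0],loss="soft_l1",f_scale=.0005);print("outer",a,len(P),q.x.round(4),np.abs(q.fun).mean())
i=m&(Q[...,2]>-.02)&(Q[...,2]<.005)&(Q[...,0]<0)&(rr<.0195);P=Q[i]
if len(P)>50:
    q=least_squares(lambda q:res(q,P,.015),[-.003,0,0,0],loss="soft_l1",f_scale=.0005);print("inner",len(P),q.x.round(4),np.abs(q.fun).mean())
t=m&(Q[...,2]<-.0235);P=Q[t];A=np.c_[P[:,:2],np.ones(len(P))];k=np.linalg.lstsq(A,P[:,2],rcond=None)[0];print("rim plane",len(P),k)
# same quantities with bobbin on bench / spindle, in tool frame
E
```

```text
outer 0.021 3207 [-0.0035  0.0002 -0.002   0.0013] 0.0002159808683377244
outer 0.0205 3207 [-0.0029  0.0002 -0.002   0.0015] 0.00021494599755363835
inner 2366 [-0.0029  0.0002 -0.0049  0.0016] 0.00028247166586082407
rim plane 3386 [ 0.00311893 -0.00073924 -0.02648975]
```

Call:
jog_arm(
  targets=[
    {"dx": 0.01, "dy": -0.06, "dz": 0, "rx": 0, "ry": 0, "rz": 0, "fingers": 1},
    {"dx": 0.025, "dy": -0.14, "dz": 0, "rx": 0, "ry": 0, "rz": 0, "fingers": 1},
    {"dx": 0.04, "dy": -0.22, "dz": 0, "rx": 0, "ry": 0, "rz": 0, "fingers": 1},
    {"dx": 0.055, "dy": -0.3, "dz": 0, "rx": 0, "ry": 0, "rz": 0, "fingers": 1},
    {"dx": 0.07, "dy": -0.38, "dz": 0, "rx": 0, "ry": 0, "rz": 0, "fingers": 1},
  ],
)

```text
clock: 5.85
position: [0.4767, -0.0902, 0.2596]
tool_rot: [[0.967, 0.256, -0.001], [0.256, -0.967, 0.001], [-0.001, -0.001, -1.0]]
ft_force: [0.3, 0.2, -2.1]
gripper_width: 0.48
gripper_force: 61.4
```

Call:
jog_arm(
  targets=[
    {"dx": 0.01, "dy": -0.06, "dz": 0, "rx": 0, "ry": 0, "rz": 0, "fingers": 1},
    {"dx": 0.019, "dy": -0.114, "dz": 0, "rx": 0, "ry": 0, "rz": 0, "fingers": 1},
    {"dx": 0.019, "dy": -0.114, "dz": -0.04, "rx": 0, "ry": 0, "rz": 0, "fingers": 1},
    {"dx": 0.019, "dy": -0.114, "dz": -0.08, "rx": 0, "ry": 0, "rz": 0, "fingers": 1},
    {"dx": 0.019, "dy": -0.114, "dz": -0.12, "rx": 0, "ry": 0, "rz": 0, "fingers": 1},
  ],
)

```text
clock: 6.35
position: [0.4862, -0.1461, 0.1989]
tool_rot: [[0.967, 0.254, -0.001], [0.254, -0.967, 0.001], [-0.001, -0.001, -1.0]]
ft_force: [0.3, 0.5, -1.9]
gripper_width: 0.477
gripper_force: 61.6
```

Call:
jog_arm(
  targets=[
    {"dx": 0, "dy": 0, "dz": 0, "rx": 0, "ry": 0, "rz": 0, "fingers": 1},
    {"dx": 0, "dy": 0, "dz": 0, "rx": 0, "ry": 0, "rz": 0, "fingers": 1},
    {"dx": 0, "dy": 0, "dz": 0, "rx": 0, "ry": 0, "rz": 0, "fingers": 1},
    {"dx": 0, "dy": 0, "dz": 0, "rx": 0, "ry": 0, "rz": 0, "fingers": 1},
    {"dx": 0, "dy": 0, "dz": 0, "rx": 0, "ry": 0, "rz": 0, "fingers": 1},
  ],
)

```text
clock: 6.85
position: [0.4867, -0.1469, 0.2015]
tool_rot: [[0.967, 0.254, 0.002], [0.254, -0.967, -0.001], [0.002, 0.001, -1.0]]
ft_force: [-0.7, 0.0, -1.5]
gripper_width: 0.479
gripper_force: 61.6
```

```bash
python3 - <<'E'
from h import *
s=env.get_state();p=np.array(s["position"]);print(p,s["ft_force"])
out=[]
for n in("side","top"):
    c=K(n);I,D=env.capture(n);a,b=map(int,proj(c,[.483,-.148,.15]));out.append(cv2.resize(I[b-50:b+50,a-50:a+50],(400,400),interpolation=2))
    W=world(c,D)-p;h=cv2.cvtColor(I,cv2.COLOR_BGR2HSV)
cv2.imwrite("pics/pre.png",np.hstack(out))
E
```

```text
[ 0.48666252 -0.1469466   0.20145072] [-0.67740477  0.00972165 -1.46795405]
```

View pics/pre.png

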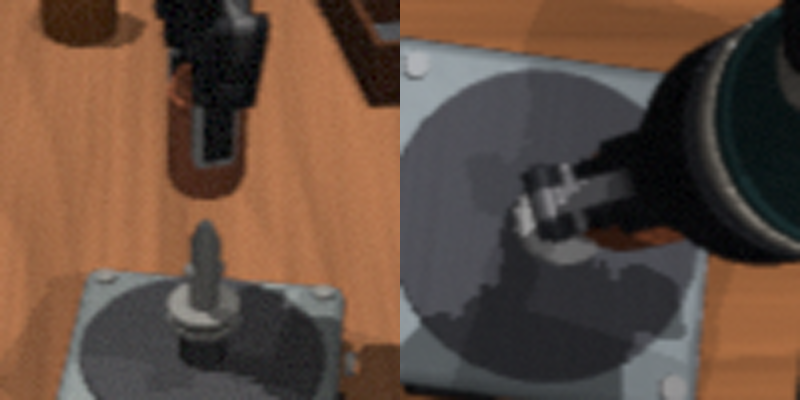

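The side crop shows the bobbin directly above the spindle tip: the drum is centred at (207,165) and the tip is at (205,225). I'll trim 1 mm and lower it slowly.

Call:
jog_arm(
  targets=[
    {"dx": -0.002, "dy": -0.001, "dz": -0.01, "rx": 0, "ry": 0, "rz": 0, "fingers": 1},
    {"dx": -0.002, "dy": -0.001, "dz": -0.022, "rx": 0, "ry": 0, "rz": 0, "fingers": 1},
    {"dx": -0.002, "dy": -0.001, "dz": -0.034, "rx": 0, "ry": 0, "rz": 0, "fingers": 1},
    {"dx": -0.002, "dy": -0.001, "dz": -0.046, "rx": 0, "ry": 0, "rz": 0, "fingers": 1},
    {"dx": -0.002, "dy": -0.001, "dz": -0.056, "rx": 0, "ry": 0, "rz": 0, "fingers": 1},
  ],
)

```text
clock: 7.45
position: [0.4845, -0.1472, 0.1713]
tool_rot: [[0.967, 0.254, -0.001], [0.254, -0.967, 0.0], [-0.001, -0.001, -1.0]]
ft_force: [0.6, -0.1, -1.9]
gripper_width: 0.484
gripper_force: 61.6
```

Call:
jog_arm(
  targets=[
    {"dx": 0, "dy": 0, "dz": -0.006, "rx": 0, "ry": 0, "rz": 0, "fingers": 1},
    {"dx": 0, "dy": 0, "dz": -0.012, "rx": 0, "ry": 0, "rz": 0, "fingers": 1},
    {"dx": 0, "dy": 0, "dz": -0.018, "rx": 0, "ry": 0, "rz": 0, "fingers": 1},
    {"dx": 0, "dy": 0, "dz": -0.024, "rx": 0, "ry": 0, "rz": 0, "fingers": 1},
    {"dx": 0, "dy": 0, "dz": -0.024, "rx": 0, "ry": 0, "rz": 0, "fingers": 1},
  ],
)

```text
clock: 7.95
position: [0.485, -0.1474, 0.16]
tool_rot: [[0.967, 0.254, 0.0], [0.254, -0.967, -0.0], [0.0, 0.0, -1.0]]
ft_force: [0.7, 0.3, -2.1]
gripper_width: 0.475
gripper_force: 61.6
```

Call:
jog_arm(
  targets=[
    {"dx": 0, "dy": 0, "dz": -0.004, "rx": 0, "ry": 0, "rz": 0, "fingers": 1},
    {"dx": 0, "dy": 0, "dz": -0.008, "rx": 0, "ry": 0, "rz": 0, "fingers": 1},
    {"dx": 0, "dy": 0, "dz": -0.012, "rx": 0, "ry": 0, "rz": 0, "fingers": 1},
    {"dx": 0, "dy": 0, "dz": -0.016, "rx": 0, "ry": 0, "rz": 0, "fingers": 1},
    {"dx": 0, "dy": 0, "dz": -0.016, "rx": 0, "ry": 0, "rz": 0, "fingers": 1},
  ],
)

```text
clock: 8.45
position: [0.4851, -0.1476, 0.1521]
tool_rot: [[0.967, 0.254, 0.0], [0.254, -0.967, -0.0], [0.0, 0.001, -1.0]]
ft_force: [0.9, -1.6, -2.7]
gripper_width: 0.477
gripper_force: 61.6
```

Call:
jog_arm(
  targets=[
    {"dx": 0, "dy": 0, "dz": -0.003, "rx": 0, "ry": 0, "rz": 0, "fingers": 1},
    {"dx": 0, "dy": 0, "dz": -0.006, "rx": 0, "ry": 0, "rz": 0, "fingers": 1},
    {"dx": 0, "dy": 0, "dz": -0.009, "rx": 0, "ry": 0, "rz": 0, "fingers": 1},
    {"dx": 0, "dy": 0, "dz": -0.012, "rx": 0, "ry": 0, "rz": 0, "fingers": 1},
    {"dx": 0, "dy": 0, "dz": -0.016, "rx": 0, "ry": 0, "rz": 0, "fingers": 1},
  ],
)

```text
clock: 8.95
position: [0.4853, -0.1475, 0.1445]
tool_rot: [[0.967, 0.254, 0.001], [0.254, -0.967, -0.0], [0.001, 0.001, -1.0]]
ft_force: [2.7, -1.7, 2.0]
gripper_width: 0.477
gripper_force: 61.8
```

Call:
jog_arm(
  targets=[
    {"dx": 0, "dy": 0, "dz": -0.002, "rx": 0, "ry": 0, "rz": 0, "fingers": 1},
    {"dx": 0, "dy": 0, "dz": -0.004, "rx": 0, "ry": 0, "rz": 0, "fingers": 1},
    {"dx": 0, "dy": 0, "dz": -0.006, "rx": 0, "ry": 0, "rz": 0, "fingers": 1},
    {"dx": 0, "dy": 0, "dz": -0.008, "rx": 0, "ry": 0, "rz": 0, "fingers": 1},
    {"dx": 0, "dy": 0, "dz": -0.008, "rx": 0, "ry": 0, "rz": 0, "fingers": 1},
  ],
)

```text
clock: 9.45
position: [0.486, -0.1479, 0.142]
tool_rot: [[0.967, 0.254, 0.002], [0.254, -0.967, -0.001], [0.002, 0.002, -1.0]]
ft_force: [-0.2, -2.0, 5.8]
gripper_width: 0.479
gripper_force: 62.3
```

Call:
jog_arm(
  targets=[
    {"dx": 0, "dy": 0, "dz": -0.001, "rx": 0, "ry": 0, "rz": 0, "fingers": 1},
    {"dx": 0, "dy": 0, "dz": -0.003, "rx": 0, "ry": 0, "rz": 0, "fingers": 1},
    {"dx": 0, "dy": 0, "dz": -0.004, "rx": 0, "ry": 0, "rz": 0, "fingers": 1},
    {"dx": 0, "dy": 0, "dz": -0.006, "rx": 0, "ry": 0, "rz": 0, "fingers": 1},
    {"dx": 0, "dy": 0, "dz": -0.006, "rx": 0, "ry": 0, "rz": 0, "fingers": 1},
  ],
)

```text
clock: 9.95
position: [0.4851, -0.1476, 0.1369]
tool_rot: [[0.967, 0.254, 0.0], [0.254, -0.967, -0.0], [0.0, 0.001, -1.0]]
ft_force: [2.2, -4.2, -0.8]
gripper_width: 0.476
gripper_force: 61.7
```

Call:
jog_arm(
  targets=[
    {"dx": 0, "dy": 0, "dz": -0.001, "rx": 0, "ry": 0, "rz": 0, "fingers": 1},
    {"dx": 0, "dy": 0, "dz": -0.003, "rx": 0, "ry": 0, "rz": 0, "fingers": 1},
    {"dx": 0, "dy": 0, "dz": -0.004, "rx": 0, "ry": 0, "rz": 0, "fingers": 1},
    {"dx": 0, "dy": 0, "dz": -0.006, "rx": 0, "ry": 0, "rz": 0, "fingers": 1},
    {"dx": 0, "dy": 0, "dz": -0.006, "rx": 0, "ry": 0, "rz": 0, "fingers": 1},
  ],
)

```text
clock: 10.45
position: [0.4851, -0.1475, 0.1341]
tool_rot: [[0.967, 0.254, 0.0], [0.254, -0.967, -0.0], [0.0, 0.001, -1.0]]
ft_force: [3.7, -4.1, 0.3]
gripper_width: 0.479
gripper_force: 61.7
```

Call:
jog_arm(
  targets=[
    {"dx": 0.001, "dy": -0.001, "dz": -0.003, "rx": 0, "ry": 0, "rz": 0, "fingers": 1},
    {"dx": 0.001, "dy": -0.002, "dz": -0.006, "rx": 0, "ry": 0, "rz": 0, "fingers": 1},
    {"dx": 0.001, "dy": -0.002, "dz": -0.009, "rx": 0, "ry": 0, "rz": 0, "fingers": 1},
    {"dx": 0.001, "dy": -0.002, "dz": -0.012, "rx": 0, "ry": 0, "rz": 0, "fingers": 1},
    {"dx": 0.001, "dy": -0.002, "dz": -0.014, "rx": 0, "ry": 0, "rz": 0, "fingers": 1},
  ],
)

```text
clock: 10.95
position: [0.4851, -0.148, 0.1269]
tool_rot: [[0.967, 0.254, -0.001], [0.254, -0.967, 0.001], [-0.001, -0.001, -1.0]]
ft_force: [1.0, -0.4, 1.3]
gripper_width: 0.479
gripper_force: 61.9
```

Call:
jog_arm(
  targets=[
    {"dx": 0, "dy": 0, "dz": -0.001, "rx": 0, "ry": 0, "rz": 0, "fingers": 1},
    {"dx": 0, "dy": 0, "dz": -0.003, "rx": 0, "ry": 0, "rz": 0, "fingers": 1},
    {"dx": 0, "dy": 0, "dz": -0.005, "rx": 0, "ry": 0, "rz": 0, "fingers": 1},
    {"dx": 0, "dy": 0, "dz": -0.007, "rx": 0, "ry": 0, "rz": 0, "fingers": 1},
    {"dx": 0, "dy": 0, "dz": -0.008, "rx": 0, "ry": 0, "rz": 0, "fingers": 1},
  ],
)

```text
clock: 11.45
position: [0.4852, -0.1483, 0.123]
tool_rot: [[0.967, 0.254, -0.0], [0.254, -0.967, 0.0], [-0.0, -0.0, -1.0]]
ft_force: [0.8, -0.5, 1.6]
gripper_width: 0.478
gripper_force: 61.8
```

Home is expected near TCP z = 0.1185, so I continue in 1–1.5 mm steps.

Call:
jog_arm(
  targets=[
    {"dx": 0, "dy": 0, "dz": -0.001, "rx": 0, "ry": 0, "rz": 0, "fingers": 1},
    {"dx": 0, "dy": 0, "dz": -0.002, "rx": 0, "ry": 0, "rz": 0, "fingers": 1},
    {"dx": 0, "dy": 0, "dz": -0.003, "rx": 0, "ry": 0, "rz": 0, "fingers": 1},
    {"dx": 0, "dy": 0, "dz": -0.003, "rx": 0, "ry": 0, "rz": 0, "fingers": 1},
    {"dx": 0, "dy": 0, "dz": -0.003, "rx": 0, "ry": 0, "rz": 0, "fingers": 1},
  ],
)

```text
clock: 11.95
position: [0.485, -0.1483, 0.121]
tool_rot: [[0.967, 0.254, -0.001], [0.254, -0.967, 0.0], [-0.001, -0.0, -1.0]]
ft_force: [1.9, -0.4, -5.0]
gripper_width: 0.479
gripper_force: 61.5
```

Call:
jog_arm(
  targets=[
    {"dx": 0, "dy": 0, "dz": -0.001, "rx": 0, "ry": 0, "rz": 0, "fingers": 1},
    {"dx": 0, "dy": 0, "dz": -0.002, "rx": 0, "ry": 0, "rz": 0, "fingers": 1},
    {"dx": 0, "dy": 0, "dz": -0.003, "rx": 0, "ry": 0, "rz": 0, "fingers": 1},
    {"dx": 0, "dy": 0, "dz": -0.003, "rx": 0, "ry": 0, "rz": 0, "fingers": 1},
    {"dx": 0, "dy": 0, "dz": -0.003, "rx": 0, "ry": 0, "rz": 0, "fingers": 1},
  ],
)

```text
clock: 12.45
position: [0.4851, -0.1482, 0.1197]
tool_rot: [[0.967, 0.254, -0.001], [0.254, -0.967, 0.0], [-0.001, -0.0, -1.0]]
ft_force: [3.1, 0.3, -6.2]
gripper_width: 0.477
gripper_force: 61.2
```

Call:
jog_arm(
  targets=[
    {"dx": 0, "dy": 0, "dz": -0.001, "rx": 0, "ry": 0, "rz": 0, "fingers": 1},
    {"dx": 0, "dy": 0, "dz": -0.002, "rx": 0, "ry": 0, "rz": 0, "fingers": 1},
    {"dx": 0, "dy": 0, "dz": -0.003, "rx": 0, "ry": 0, "rz": 0, "fingers": 1},
    {"dx": 0, "dy": 0, "dz": -0.003, "rx": 0, "ry": 0, "rz": 0, "fingers": 1},
    {"dx": 0, "dy": 0, "dz": -0.003, "rx": 0, "ry": 0, "rz": 0, "fingers": 1},
  ],
)

```text
clock: 12.95
position: [0.4854, -0.1482, 0.1187]
tool_rot: [[0.967, 0.254, -0.0], [0.254, -0.967, 0.0], [-0.0, -0.0, -1.0]]
ft_force: [2.2, 1.6, -6.4]
gripper_width: 0.469
gripper_force: 61.3
```

Call:
jog_arm(
  targets=[
    {"dx": 0, "dy": 0, "dz": -0.001, "rx": 0, "ry": 0, "rz": 0, "fingers": 1},
    {"dx": 0, "dy": 0, "dz": -0.002, "rx": 0, "ry": 0, "rz": 0, "fingers": 1},
    {"dx": 0, "dy": 0, "dz": -0.003, "rx": 0, "ry": 0, "rz": 0, "fingers": 1},
    {"dx": 0, "dy": 0, "dz": -0.003, "rx": 0, "ry": 0, "rz": 0, "fingers": 1},
    {"dx": 0, "dy": 0, "dz": -0.003, "rx": 0, "ry": 0, "rz": 0, "fingers": 1},
  ],
)

```text
clock: 13.45
position: [0.4855, -0.1484, 0.1177]
tool_rot: [[0.967, 0.254, 0.0], [0.254, -0.967, -0.0], [0.0, 0.0, -1.0]]
ft_force: [0.4, 0.9, 1.2]
gripper_width: 0.475
gripper_force: 61.8
```

Call:
jog_arm(
  targets=[
    {"dx": 0, "dy": 0, "dz": -0.001, "rx": 0, "ry": 0, "rz": 0, "fingers": 1},
    {"dx": 0, "dy": 0, "dz": -0.002, "rx": 0, "ry": 0, "rz": 0, "fingers": 1},
    {"dx": 0, "dy": 0, "dz": -0.003, "rx": 0, "ry": 0, "rz": 0, "fingers": 1},
    {"dx": 0, "dy": 0, "dz": -0.003, "rx": 0, "ry": 0, "rz": 0, "fingers": 1},
    {"dx": 0, "dy": 0, "dz": -0.003, "rx": 0, "ry": 0, "rz": 0, "fingers": 1},
  ],
)

```text
clock: 13.95
position: [0.4856, -0.1485, 0.1169]
tool_rot: [[0.967, 0.254, 0.0], [0.254, -0.967, -0.0], [0.0, 0.0, -1.0]]
ft_force: [-3.0, 1.7, 8.2]
gripper_width: 0.471
gripper_force: 62.5
```

It snapped home at TCP z ≈ 0.118, which puts the underside near 0.085, and then the load rose at about 9 N/mm on the cushion. I release and rise.

Call:
jog_arm(
  grip_force=20,
  targets=[
    {"dx": 0, "dy": 0, "dz": 0, "rx": 0, "ry": 0, "rz": 0, "fingers": 1},
    {"dx": 0, "dy": 0, "dz": 0, "rx": 0, "ry": 0, "rz": 0, "fingers": 0.45},
    {"dx": 0, "dy": 0, "dz": 0, "rx": 0, "ry": 0, "rz": 0, "fingers": 0.35},
    {"dx": 0, "dy": 0, "dz": 0, "rx": 0, "ry": 0, "rz": 0, "fingers": 0.25},
    {"dx": 0, "dy": 0, "dz": 0, "rx": 0, "ry": 0, "rz": 0, "fingers": 0.25},
  ],
)

```text
clock: 14.45
position: [0.4853, -0.1484, 0.1155]
tool_rot: [[0.967, 0.254, -0.0], [0.254, -0.967, 0.0], [-0.0, -0.0, -1.0]]
ft_force: [0.0, 0.2, 0.1]
gripper_width: 0.754
gripper_force: 0.0
```

Call:
jog_arm(
  targets=[
    {"dx": 0, "dy": 0, "dz": 0.02, "rx": 0, "ry": 0, "rz": 0, "fingers": 0.2},
    {"dx": 0, "dy": 0, "dz": 0.06, "rx": 0, "ry": 0, "rz": 0, "fingers": 0.2},
    {"dx": 0, "dy": 0, "dz": 0.12, "rx": 0, "ry": 0, "rz": 0, "fingers": 0.2},
    {"dx": 0, "dy": 0, "dz": 0.2, "rx": 0, "ry": 0, "rz": 0, "fingers": 0.2},
    {"dx": 0, "dy": 0, "dz": 0.28, "rx": 0, "ry": 0, "rz": 0, "fingers": 0.2},
  ],
)

```text
clock: 14.95
position: [0.485, -0.1482, 0.2574]
tool_rot: [[0.967, 0.254, -0.001], [0.254, -0.967, 0.0], [-0.001, -0.0, -1.0]]
ft_force: [0.3, -1.1, 0.5]
gripper_width: 0.803
gripper_force: 0.0
```

Call:
jog_arm(
  targets=[
    {"dx": 0, "dy": 0, "dz": 0.08, "rx": 0, "ry": 0, "rz": 0, "fingers": 0.2},
    {"dx": 0, "dy": 0, "dz": 0.12, "rx": 0, "ry": 0, "rz": 0, "fingers": 0.2},
    {"dx": 0, "dy": 0, "dz": 0.12, "rx": 0, "ry": 0, "rz": 0, "fingers": 0.2},
    {"dx": 0, "dy": 0, "dz": 0.12, "rx": 0, "ry": 0, "rz": 0, "fingers": 0.2},
    {"dx": 0, "dy": 0, "dz": 0.12, "rx": 0, "ry": 0, "rz": 0, "fingers": 0.2},
  ],
)

```text
clock: 15.45
position: [0.4845, -0.148, 0.314]
tool_rot: [[0.967, 0.254, -0.003], [0.254, -0.967, 0.001], [-0.002, -0.002, -1.0]]
ft_force: [0.4, 0.5, 0.1]
gripper_width: 0.801
gripper_force: 0.0
```

```bash
python3 - <<'E'
from h import *
s=env.get_state();print(s["clock"],s["position"],s["ft_force"])
c=K("wrist");I,D=env.capture("wrist");W=world(c,D);X=W[...,:2]-[.483,-.149]
r=np.hypot(X[...,0],X[...,1])
m=(r<.03)&(W[...,2]>.13)&(W[...,2]<.19)&(D>0);P=W[m]
h=np.histogram(P[:,2],np.arange(.13,.176,.003));print(h[0],h[1].round(3));t=P[P[:,2]>.141];print(np.median(t[:,2]),cv2.minEnclosingCircle(t[:,:2].astype(np.float32)))
J,_=env.capture("side");cs=K("side");a,b=map(int,proj(cs,[.483,-.149,.12]))
cv2.imwrite("pics/end.png",np.hstack([cv2.resize(I[130:310,230:410],(400,400)),cv2.resize(J[b-50:b+50,a-50:a+50],(400,400),interpolation=2)]))
E
```

```text
15.45 [ 0.4845135  -0.14802833  0.31403444] [0.4014137  0.45579496 0.07577132]
[105  91 123 251 332 166   0   0   0   0   0   0   0   0   0] [0.13  0.133 0.136 0.139 0.142 0.145 0.148 0.151 0.154 0.157 0.16  0.163
 0.166 0.169 0.172 0.175]
0.14459367788045846 ((0.4822978973388672, -0.14906787872314453), 0.020403988659381866)
```

View pics/end.png

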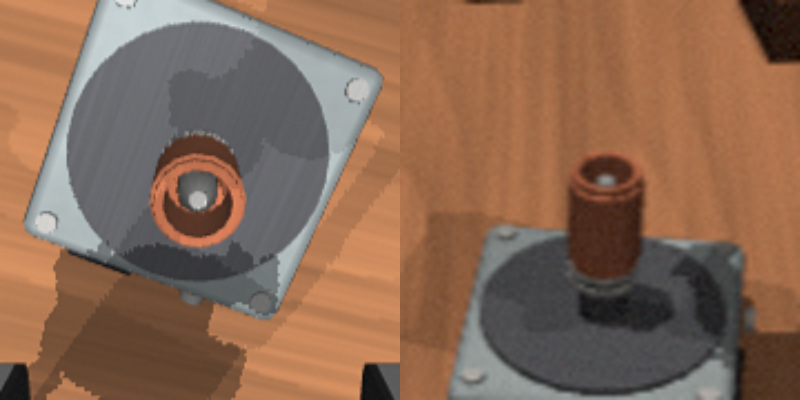

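The bobbin stands upright on the flange with the spindle inside it. Its rim is at 0.1446, which is the flange height of 0.085 plus 60 mm, so it is home and the gripper is clear.

```bash
python3 -c "
from workcell import env
print(env.hand_in())"
```

```text
the job is handed in; nothing more can be done
None
```

The slim bobbin is clicked home on the spindle flange and released, the arm is clear, and the job is handed in (about 15.5 s of the 64 s used; highest wrist force read was about 8 N).

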